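# Go and no-go check of a connecting rod's small-end bush

### The job

The small-end bush of the connecting rod in the vice has just been reamed and still stands a little proud of the eye; check its bore with the double-ended plug gauge. Push the long, slim go end in until you feel its collar stop against the bush, draw it out, turn the gauge end for end and press the short, thick no-go end squarely on the middle of the same mouth with a steady push of about 15 N for a second, to feel that it is refused; never push harder than 30 N. Lay the gauge back in the notches of its wooden rest, either way round, and leave the other things on the bench alone.

Things in the scene. Friction and masses are not known exactly. Their poses are not given: they have to be found in the camera images.
- con_rod: steel connecting rod clamped upright by its big end in the vice; cannot move. Origin: centre of the small end's bore (the upper eye), about 221 mm above the bench. y: the level bore axis, +y pointing out of the mouth to be gauged (roughly to the robot's left); z up. Eye 48 mm in diameter, 36 mm wide (faces at y = 18 and -18 mm); in it a bronze bush, 37 mm outside, plain through bore 30 mm.
- bore_mouth (a point): point on the bore's axis in the plane of the eye's +y face, 18 mm from the rod's origin; axes as the rod's. The bush's sharp-edged mouth stands 0 to 6 mm proud of this plane, differently each time and not measured: contact must be felt. Nothing in front of the mouth is higher than the vice jaws, 87 mm lower. The no-go push must be 8 to 22 N; over 32 N is forcing.
- plug_gauge: loose double-ended plug gauge, 184 mm long, about 0.35 kg, lying level in its rest. Origin: middle of the handle on the gauge's axis; x along the axis, +x to the go end; z up as it lies. Handle: hexagon bar, 26 mm across flats, 110 mm long, two flats upright at left and right (in y), to be gripped from above. A round collar, 38 mm in diameter and 6 mm thick, closes each end of the handle.
- go_tip (a point): centre of the go plug's end face, on the gauge's axis at x = 103 mm; axes as the gauge's. The go plug is 28 mm in diameter and 42 mm long (x = 61 to 103 mm), with only a 1 mm chamfer at its tip; it enters the 30 mm bore with 1 mm to spare all round, until the collar stops it. Poses can be 2 mm out: if it stops on the bush's rim, feel for the bore.
- go_shoulder (a point): centre of the go collar's face that meets the bush, on the gauge's axis, x = 61 mm; axes as the gauge's.
- no_go_tip (a point): centre of the no-go plug's end face, on the gauge's axis at x = -81 mm; axes as the gauge's. The no-go plug is 34 mm in diameter and 15 mm long, on a thinner 5 mm neck; it is too thick for the bore.
- gauge_rest: fixed wooden rest: a board 150 x 66 x 14 mm with two notched uprights, 10 mm thick and 60 mm wide, at x = -44 and 44 mm; the notches open upward and fit the handle's two lower flats. Origin: centre of the underside, on the bench; x along the lying gauge, whose middle belongs 46 mm above the origin. Between the uprights 78 mm are free for the fingers.
- piston: aluminium piston standing on the bench, 68 mm in diameter, 61 mm high, loose; origin under its centre. A bystander.
- oil_can: pump oil can with bent spout, 79 mm in diameter, 152 mm high, loose; origin under its centre. A bystander.
- adjustable_wrench: adjustable wrench lying flat, 172 x 110 x 11 mm, loose; origin under its centre. A bystander.

How it is judged:
On the way, in this order (a step that is already met when the one before it is completed fails the run):
1. the go end is fully home in the bore, on its axis, and its collar is pushed against the bush with more than 3 N (contact force between plug_gauge and con_rod above 3 N and y of go_shoulder in the frame of bore_mouth below 0.0075 m and x of go_shoulder in the frame of bore_mouth between -0.003 and 0.003 m and z of go_shoulder in the frame of bore_mouth between -0.003 and 0.003 m and angle between the x axis of plug_gauge and the y axis of con_rod, either way round below 0.08 rad and y of go_tip in the frame of bore_mouth below -0.03 m), for 0.1 s.
2. the no-go end is pressed squarely on the same mouth with 8 to 22 N for 0.5 s, centred within 4 mm, and stays outside (contact force between plug_gauge and con_rod between 8 and 22 N and y of no_go_tip in the frame of bore_mouth between -0.003 and 0.008 m and x of no_go_tip in the frame of bore_mouth between -0.004 and 0.004 m and z of no_go_tip in the frame of bore_mouth between -0.004 and 0.004 m and y of go_tip in the frame of bore_mouth above 0.15 m and angle between the x axis of plug_gauge and the y axis of con_rod, either way round below 0.08 rad), for 0.5 s.
At the end, for the whole second after the job is handed in: The gauge lies still in both notches of its rest, either way round: its middle within 11 mm lengthwise, 5 mm sideways and 4 mm in height of its proper place (axis 46 mm up), its axis within 0.1 rad of the rest's (x of plug_gauge in the frame of gauge_rest between -0.011 and 0.011 m and y of plug_gauge in the frame of gauge_rest between -0.005 and 0.005 m and z of plug_gauge in the frame of gauge_rest between 0.043 and 0.05 m and angle between the x axis of plug_gauge and the x axis of gauge_rest, either way round below 0.1 rad and linear speed of plug_gauge below 0.02 m/s); the robot touches nothing.
It fails at once if the gauge is forced against the rod (more than 32 N) (contact force between plug_gauge and con_rod above 32 N).
It fails at once if the gauge is dropped (its middle lower than 30 mm over the bench) (height (world z) of plug_gauge below 0.03 m).
It fails at once if the piston, the oil can or the wrench is moved more than 20 mm (distance of any of piston, oil_can, adjustable_wrench from where it was at the start of the episode above 0.02 m).
It also fails if it takes over 72 s, if anything falls off the work surface, if the arm or the gripper's body presses on something with over 40 N, if the wrist force passes 120 N, or if a joint passes its speed limit or range.

### The arm

A 6-joint arm with a two-finger parallel gripper is mounted at the origin on a cart in front of the work surface, level with it; the furniture and walls round the work are solid. World frame = base frame: x ahead of the robot, y to its left, z up, the work surface at z = 0. Lengths are in m, angles in rad, forces in N, time in s.
With the tool pointing down it reaches from about 0.3 to 0.75 m from the base axis. Payload 8.5 kg.
Tool frame: the origin (TCP) lies at the very end of the fingers, on their centre line; the grasp point (between the pads) lies 19 mm behind it; z points along the fingers, y is the line along which they close (so a half turn about z gives the same grasp; the last joint's range is limited). The gripper opens to 85 mm and grips with 20 to 120 N. Pads are 22 mm wide; open, the fingers measure 114 mm over their backs; the gripper's body (76 mm by 85 mm) begins 54 mm behind the grasp point. The pads swing forward as they close: fully open they stand 13 mm farther back than shut.
Start: joints at [0.918, 0.381, 1.297, -0, 1.464, -0.215], TCP at [0.233, 0.498, 0.195] pointing down, gripper open.
Joint ranges: [-3.11, 3.11], [-0.89, 2.33], [0.22, 2.48], [-1.42, 4.56], [0.17, 2.85], [-2.88, 2.88]. Speed limits (rad/s): [2.39, 2.39, 3.14, 3.14, 3.14, 3.14].

### API

Orientations are given as a rotation vector (axis times angle).
In Python, from plant import * gives the robot as it stands.
- The arm moves only by the shell command python3 -m creep 'ROWS' [OPENING] [FORCE]. ROWS is JSON, a list of rows, each an object with "offset": the shift along the world's x, y, z in units of 25 mm (1.0 is 25 mm), a list of three; "angular": the turn, a rotation vector about the world's x, y, z in units of 10 degrees (1.0 is 10 degrees), a list of three. In form: [{"offset": [dx, dy, dz], "angular": [rx, ry, rz]}, ...]. A call has 1 to 20 rows; each row shifts and turns the commanded pose from where the row before left it; what a row does not reach is not made up. A row lasts 1/8 s, in which the tool goes at most 62.5 mm and 10.7 degrees, less where a joint would pass 70% of its speed; a pose out of reach is approached as far as the arm can. A call is refused whole if a number of a shift passes 1 or a number of a turn 1, either way. A call with a gripper value outside its range is refused whole. OPENING is the closure, from 0 (fully open) to 1 (shut), set as the call begins (- or left out, the last holds). The fingers move at their own pace and stop on an object; FORCE is the grip in N (left out, the last holds). Time passes only in rows, so rows that do not move let the fingers close. It gives the time, the measured TCP pose, the force, the opening and the grip force at its end, in the units of the state.
- read_state(): the state, without advancing time (a new reading comes with each control period).
- read_camera(name): name is "scene" or "top"; returns a dict with "pixels" (400x640x3 uint8, blue, green, red), "camera_matrix" (3x3 intrinsics, pixels), "eye" and "attitude" of the camera in the world. Camera axes: x right, y up, looking along -z (the intrinsics and any distortion apply to the point x, -y, -z); pixel columns grow to the right and rows downward; lengths in m; the calibration is good to about 2 mm. A picture is of the moment at which its call begins. There is no depth.
- hand_in(): hands the job in; it is judged then, once.
The state is a dict: "clock": time; "joint_pos": joint angles; "dq": joint speeds; "joint_efforts": joint torques, N m; "ee_pos": TCP position; "tcp_rot": TCP orientation; "ft_force": force on the tool from outside, world axes, zero at the start; "moment": the same for the moment, N m; "gripper_width": finger opening in m; "finger_force": force on a finger pad.
Only numpy, scipy, OpenCV 4.12 (cv2) and the standard library are available. Lean on these libraries where they do the work, as an engineer would, in place of code of your own. Each camera call takes 0.05 s, during which the arm holds its last target. There are 200 camera calls.

## Working session

There is one attempt and no reset: what is moved stays moved. The work goes in short steps, Python scripts to look and compute and a shell command to move; the robot and the scene stay as the last step left them, time stands still between calls to the robot, and variables do not carry over. Pictures are saved under pics/ and viewed, at most 10 in all, crops included, and the job is handed in when it is done.

```bash
mkdir -p pics; ls; python3 - <<'E'
from plant import *
import cv2,numpy as np
s=read_state(); print({k:np.round(v,3).tolist() for k,v in s.items()})
for n in("scene","top"):
    c=read_camera(n); cv2.imwrite(f"pics/{n}0.png",c["pixels"]); print(n,c["camera_matrix"],c["eye"],c["attitude"],[k for k in c])
E
```

```text
pics
{'clock': 0.0, 'joint_pos': [0.918, 0.381, 1.298, 0.0, 1.464, -0.215], 'dq': [-0.0, 0.001, -0.001, 0.001, 0.0, 0.002], 'joint_efforts': [-0.004, -44.845, -23.127, -0.0, 0.005, 0.0], 'ee_pos': [0.233, 0.498, 0.194], 'tcp_rot': [-0.682, -3.066, 0.002], 'ft_force': [-0.407, -0.463, -0.499], 'moment': [0.033, -0.033, 0.016], 'finger_force': 0.0, 'gripper_width': 0.086}
scene [[426.52431357   0.         326.67850588]
 [  0.         426.52431357 200.9379832 ]
 [  0.           0.           1.        ]] [-0.3594688  -0.47480692  0.63420266] [ 1.0141244  -0.6260531  -0.94687632] ['pixels', 'camera_matrix', 'eye', 'attitude']
top [[493.98422953   0.         313.27803422]
 [  0.         493.98422953 207.38345519]
 [  0.           0.           1.        ]] [-0.01488433 -0.02184586  1.50843443] [ 0.31328557 -0.30384256 -1.4973433 ] ['pixels', 'camera_matrix', 'eye', 'attitude']
```

View pics/scene0.png

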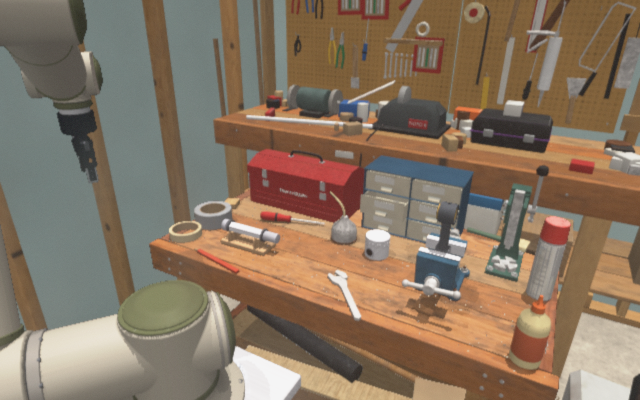

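View pics/top0.png

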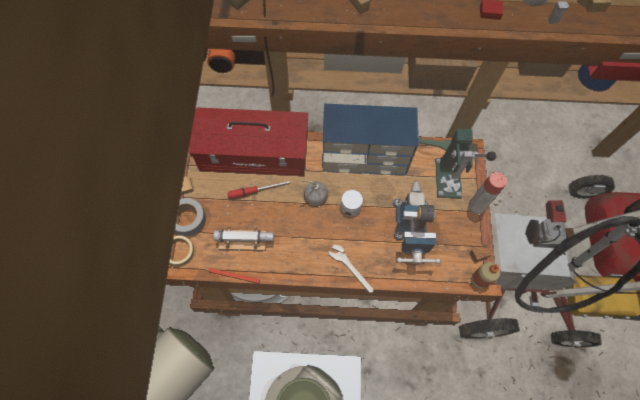

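Scene: gauge at about (250,233), rod eye at about (447,213), piston (377,244), oil can (344,228). Top: gauge (245,237), rod eye (427,213), vice (415,235). I'll enlarge these.

```bash
python3 - <<'E'
import cv2,numpy as np
a=cv2.imread("pics/scene0.png");b=cv2.imread("pics/top0.png")
def cr(i,x,y,w=66,h=50): 
    c=cv2.resize(i[y:y+h,x:x+w],(400,300),interpolation=cv2.INTER_NEAREST)
    for k in range(0,w,10): cv2.putText(c,str(x+k),(int(k*400/w),8),0,.3,(0,0,255),1); cv2.line(c,(int(k*400/w),10),(int(k*400/w),14),(0,0,255))
    for k in range(0,h,10): cv2.putText(c,str(y+k),(0,int(k*300/h)+4),0,.3,(0,255,0),1)
    return c
cv2.imwrite("pics/crop1.png",np.vstack([np.hstack([cr(a,217,210),cr(a,415,200)]),np.hstack([cr(b,210,212),cr(b,390,180)])]))
E
```

```text
(no output)
```

View pics/crop1.png

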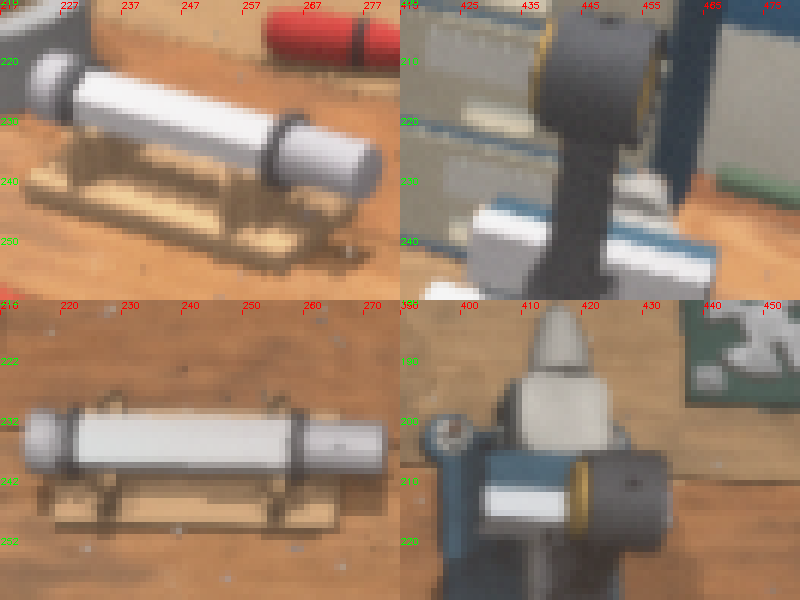

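Crops: the no-go end is at left (scene ≈(222,222), top ≈(213,235)). The go tip is at scene ≈(278,239), top ≈(273,235). The eye centre is at scene ≈(448,213), top ≈(427,213.5), and its bronze mouth is at top col ≈418, facing left (+y).

```bash
cat > h.py <<'E'
import cv2,numpy as np
from scipy.spatial.transform import Rotation as R
from plant import *
def cam(n):
    c=read_camera(n); c["R"]=R.from_rotvec(c["attitude"]).as_matrix(); return c
def ray(c,u,v):
    K=c["camera_matrix"]; d=c["R"]@np.array([(u-K[0,2])/K[0,0],-(v-K[1,2])/K[1,1],-1]); return np.array(c["eye"]),d/np.linalg.norm(d)
def proj(c,p):
    q=c["R"].T@(np.array(p)-c["eye"]); K=c["camera_matrix"]; return np.array([K[0,2]+K[0,0]*q[0]/-q[2],K[1,2]-K[1,1]*q[1]/-q[2]])
def onz(c,u,v,z):
    o,d=ray(c,u,v); return o+d*(z-o[2])/d[2]
def tri(c1,p1,c2,p2):
    o1,d1=ray(c1,*p1);o2,d2=ray(c2,*p2)
    t=np.linalg.lstsq(np.c_[d1,-d2],o2-o1,rcond=None)[0]; a=o1+t[0]*d1;b=o2+t[1]*d2
    return (a+b)/2,np.linalg.norm(a-b)
E
python3 - <<'E'
from h import *
np.set_printoptions(precision=4,suppress=True,linewidth=220)
s,t=cam("scene"),cam("top")
print("rod eye",tri(s,(448,213),t,(427.3,213.5)))
print("go tip",tri(s,(278,238.7),t,(273.3,235.3)))
print("nogo tip",tri(s,(222.5,221.5),t,(213.5,235.3)))
print("go collar",tri(s,(264,234.5),t,(258.5,235.3)), "nogo collar",tri(s,(228,223.5),t,(220.8,235.3)))
for n,c in(("gauge",[onz(t,213,235.3,.046),onz(t,273.3,235.4,.046)]),("rod",[onz(t,418,213.4,.221),onz(t,434,213.5,.221)])):
    d=c[1]-c[0]; print(n,c,np.linalg.norm(d),"dir",d/np.linalg.norm(d))
g=cv2.cvtColor(t["pixels"],6); hsv=cv2.cvtColor(t["pixels"],40)
print("top gray rows203-224 cols 414-437"); print(g[203:225,414:438])
y=hsv[203:225,414:424]; print("sat"); print(y[:,:,1])
print("gauge cols 208-278 row235",g[235,208:280]); 
for c in (225,235,245,255): print("col",c,g[226:246,c])
st=read_state(); Rt=R.from_rotvec(st["tcp_rot"]).as_matrix(); print(Rt)
E
```

```text
rod eye (array([ 0.5211, -0.3197,  0.22  ]), np.float64(0.0031486422605222974))
go tip (array([0.4965, 0.1245, 0.0406]), np.float64(0.0008518493442558645))
nogo tip (array([0.4822, 0.3094, 0.0532]), np.float64(0.0011286421200850751))
go collar (array([0.4936, 0.1704, 0.0426]), np.float64(8.01499935751751e-05)) nogo collar (array([0.4827, 0.2877, 0.0523]), np.float64(0.003685876040089391))
gauge [array([0.485 , 0.3122, 0.046 ]), array([0.4946, 0.1236, 0.046 ])] 0.18881119742419786 dir [ 0.0507 -0.9987 -0.    ]
rod [array([ 0.5203, -0.2948,  0.221 ]), array([ 0.5224, -0.3398,  0.221 ])] 0.0450336470702621 dir [ 0.046  -0.9989  0.    ]
top gray rows203-224 cols 414-437
[[182 183 184 186 187 189 189 190 190 181 150 137 137 115 135 142 144 142 137 135 132 134 138 142]
 [172 172 175 176 178 178 175 175 174 164 132 124 121 103 118 132 133 132 131 133 133 132 134 136]
 [127 138 137 138 137 127 104  99  99  98  90  88  87  88  91  94  94  92  98 113 125 129 130 131]
 [104 106 108 105 104  96  84  79  86  89  90  87  86  85  87  86  87  84  87 100 122 129 131 132]
 [101 101 100  99  95 114 120
[... 2763 characters left out ...]
 190 185 166 153 118 115 163 215 219 218 219 218 218 218 218 218 217 218 217 217 217 216 217 216 216 215 215 215 216 216 215 216 215 215 214 213 214 214 213 213 201 156 110 124 176 195
 197 198 198 193 194 200 202 201 200 200 182 126 111 112 116 117 122 122]
col 225 [122 121 116 119 159 198 215 216 218 218 218 219 205 121  99  93  94  98 127 142]
col 235 [129 126 117 120 164 196 212 215 215 217 217 217 206 137 102  94 112 123 139 175]
col 245 [121 115 119 122 153 190 208 210 212 216 214 215 208 158 109  96 111 122 126 135]
col 255 [128 123 102 100 126 156 203 207 207 213 213 214 206 177 116 117 136 131 103  92]
[[-0.9057  0.424  -0.0005]
 [ 0.424   0.9057 -0.0007]
 [ 0.0002 -0.0008 -1.    ]]
```

Everything agrees with the given sizes: the gauge length measures 0.185 and the eye stands at z = 0.22. I'll move above the gauge, then refine from the saved pictures.

```bash
R='{"offset":[0.85,-0.9,0],"angular":[0,0,-0.52]}'; python3 -m creep '[{"offset":[0.85,-0.9,0],"angular":[0,0,-0.52]},{"offset":[0.85,-0.9,0],"angular":[0,0,-0.52]},{"offset":[0.85,-0.9,0],"angular":[0,0,-0.52]},{"offset":[0.85,-0.9,0],"angular":[0,0,-0.52]},{"offset":[0.85,-0.9,0],"angular":[0,0,-0.52]},{"offset":[0.85,-0.9,0],"angular":[0,0,-0.52]},{"offset":[0.85,-0.9,0],"angular":[0,0,-0.52]},{"offset":[0.85,-0.9,0],"angular":[0,0,-0.52]},{"offset":[0.85,-0.9,0],"angular":[0,0,-0.52]},{"offset":[0.85,-0.9,0],"angular":[0,0,-0.52]},{"offset":[0.85,-0.9,0],"angular":[0,0,-0.52]},{"offset":[0.85,-0.9,0],"angular":[0,0,-0.52]},{"offset":[0,0,0],"angular":[0,0,0]}]' 0 60
python3 - <<'E'
from h import *
np.set_printoptions(precision=4,suppress=True,linewidth=200)
c=cam("top"); im=cv2.imread("pics/top0.png"); g=cv2.cvtColor(im,6).astype(float)
def cross(v,lo,th,up):  # subpixel crossing
    for i in range(len(v)-1):
        if (v[i]<th<=v[i+1]) if up else (v[i]>=th>v[i+1]): return lo+i+(th-v[i])/(v[i+1]-v[i])
cols=[k for k in range(222,257)]
U=[(k,cross(g[226:236,k],226,165,True)) for k in cols]; L=[(k,cross(g[234:244,k],234,165,False)) for k in cols]
for nm,P,z in(("up",U,.0535),("lo",L,.0385)):
    P=np.array([p for p in P if p[1]]); f=np.polyfit(P[:,0],P[:,1],1); r=P[:,1]-np.polyval(f,P[:,0]); k=abs(r)<.5; f=np.polyfit(P[k,0],P[k,1],1)
    a,b=onz(c,224,np.polyval(f,224),z),onz(c,255,np.polyval(f,255),z); d=b-a
    print(nm,f,"n",k.sum(),"dirx/y",d[0]/d[1],"x at y=.227",a[0]+d[0]/d[1]*(.227-a[1]))
# vice silver jaw edges
P=np.array([(k,cross(g[205:215,k],205,150,True),cross(g[213:222,k],213,150,False)) for k in range(405,414)],float); print(P)
for j in(1,2):
    f=np.polyfit(P[:,0],P[:,j],1); a,b=[onz(c,k,np.polyval(f,k),.134) for k in(405,414)]; d=b-a; print("jaw dirx/y",d[0]/d[1])
E
```

```text
clock: 1.82
ee_pos: [0.4891, 0.2269, 0.1943]
tcp_rot: [-2.175, -2.267, 0.001]
ft_force: [0.6, 0.5, 0.4]
gripper_width: 0.0852
finger_force: 0.0
up [  0.0159 226.4832] n 31 dirx/y -0.035701772675801956 x at y=.227 0.5033857133555848
lo [  0.0178 234.4537] n 34 dirx/y -0.03369760334809859 x at y=.227 0.48066898240586853
[[405.     210.5    215.6296]
 [406.     210.6481 215.6471]
 [407.     210.6604 215.6588]
 [408.     210.6981 215.7125]
 [409.     210.7647 215.8286]
 [410.     210.8    215.9219]
 [411.     210.84   216.0652]
 [412.     210.9545 216.2453]
 [413.     211.0714 216.3667]]
jaw dirx/y 0.013466723345776284
jaw dirx/y 0.05110069531605869
```

```bash
python3 -m creep '[{"offset":[0,0,-0.95],"angular":[0,0,-0.04]},{"offset":[0,0,-0.95],"angular":[0,0,0]},{"offset":[0,0,-0.95],"angular":[0,0,0]},{"offset":[0,0,-0.95],"angular":[0,0,0]},{"offset":[0,0,-0.95],"angular":[0,0,0]},{"offset":[0,0,-0.95],"angular":[0,0,0]},{"offset":[0,0,-0.95],"angular":[0,0,0]},{"offset":[0,0,0],"angular":[0,0,0]},{"offset":[0,0,0],"angular":[0,0,0]}]' 0 100
python3 -m creep '[{"offset":[0,0,0],"angular":[0,0,0]},{"offset":[0,0,0],"angular":[0,0,0]},{"offset":[0,0,0],"angular":[0,0,0]},{"offset":[0,0,0],"angular":[0,0,0]},{"offset":[0,0,0],"angular":[0,0,0]},{"offset":[0,0,0],"angular":[0,0,0]}]' 1 100
```

```text
clock: 3.0
ee_pos: [0.4883, 0.2287, 0.0294]
tcp_rot: [2.178, 2.263, 0.002]
ft_force: [-0.5, -0.3, 0.3]
gripper_width: 0.0854
finger_force: 0.0
clock: 3.75
ee_pos: [0.4882, 0.2281, 0.0284]
tcp_rot: [-2.18, -2.262, 0.0]
ft_force: [-0.6, -0.4, 0.5]
gripper_width: -0.0003
finger_force: 0.0
```

The fingers shut on nothing, so I'll look.

```bash
python3 - <<'E'
from h import *
print(read_state())
a=cam("scene");b=cam("top")
f=lambda i,x,y:cv2.resize(i["pixels"][y:y+75,x:x+100],(400,300),interpolation=cv2.INTER_CUBIC)
cv2.imwrite("pics/g1.png",np.vstack([f(a,200,180),f(b,195,195)]))
E
```

```text
{'clock': 3.75, 'joint_pos': array([2.17252391e-01, 5.41709349e-01, 1.56530811e+00, 1.53671447e-05,
       1.03466524e+00, 1.80388804e-01]), 'dq': array([ 0.00030223,  0.00010276,  0.00093742,  0.00189587, -0.00059035,
        0.00102301]), 'joint_efforts': array([-1.41160384e-03, -4.71724391e+01, -1.70613563e+01, -7.86202258e-05,
        1.16319719e-03, -4.16949138e-05]), 'ee_pos': array([0.48815633, 0.22808626, 0.02843854]), 'tcp_rot': array([-2.18008796e+00, -2.26195460e+00,  1.06312985e-04]), 'ft_force': array([-0.56563466, -0.3951388 ,  0.45972801]), 'moment': array([-0.00287689, -0.02582954,  0.03682353]), 'finger_force': 0.0, 'gripper_width': -0.00025630144987642036}
```

View pics/g1.png

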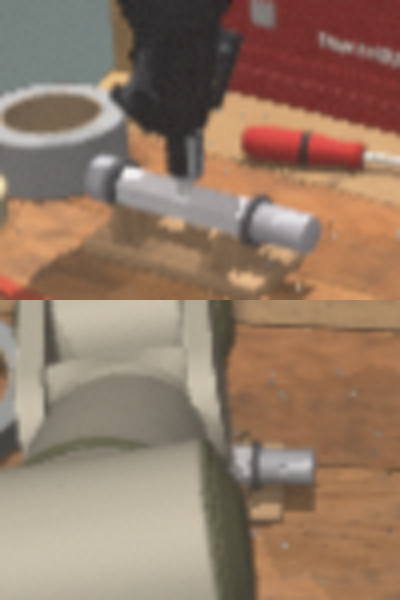

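```bash
python3 - <<'E'
from h import *
a=cam("scene");b=cam("top")
for z in(.028,.05,.07,.09): print(z,proj(a,(.488,.228,z)),proj(b,(.488,.228,z)))
for x in(.46,.488,.52): print(x,[proj(a,(x,.228,z)).round(1) for z in(.028,.06)])
print("tip onz",[onz(a,246.7,228,z).round(3) for z in(.03,.05,.06)])
print("go tip now",tri(a,(278.2,237.5),b,(273.5,236.5)))
E
```

```text
0.028 [246.73983248 234.89790047] [240.63921786 237.61397442]
0.05 [246.26699363 228.17582488] [239.71286606 235.29485158]
0.07 [245.83094252 221.97673914] [238.8493291  233.13298574]
0.09 [245.38886241 215.69194276] [237.96463834 230.91816135]
0.46 [array([240.6, 239.1]), array([239.8, 229.1])]
0.488 [array([246.7, 234.9]), array([246. , 225.1])]
0.52 [array([253.5, 230.3]), array([252.9, 220.6])]
tip onz [array([0.519, 0.252, 0.03 ]), array([0.489, 0.228, 0.05 ]), array([0.475, 0.216, 0.06 ])]
go tip now (array([0.49115753, 0.12174947, 0.04749006]), np.float64(0.0021202729279214644))
```

```bash
python3 - <<'E'
from h import *
a=cam("scene")
i=a["pixels"][195:255,215:295]
cv2.imwrite("pics/g2.png",cv2.resize(i,(800,600),interpolation=cv2.INTER_NEAREST))
E
```

```text
(no output)
```

View pics/g2.png

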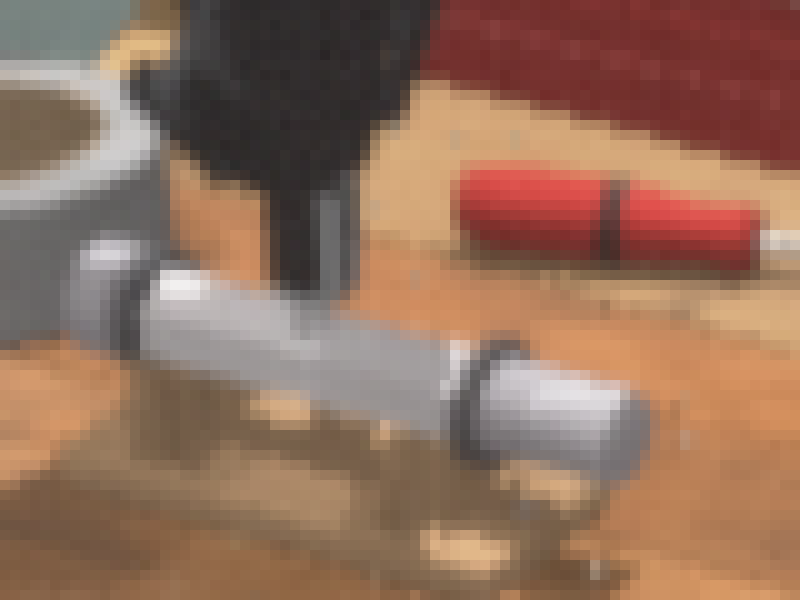

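```bash
python3 - <<'E'
from h import *
a=cam("scene")
print("start tcp proj",proj(a,(.233,.498,.195)),proj(a,(.233,.498,.23)))
for p in [(.488,.228,.06),(.488,.228,.1),(.488,.228,.13),(.488,.228,.18)]: print(p,proj(a,p))
g=cv2.imread("pics/scene0.png"); i=g[120:200,55:135]
h=a["pixels"][130:240,190:300]
cv2.imwrite("pics/g3.png",np.hstack([cv2.resize(i,(400,400),interpolation=2),cv2.resize(h,(400,400),interpolation=2)]))
E
```

```text
start tcp proj [ 93.10411845 193.62998441] [ 90.11119524 180.6809597 ]
(0.488, 0.228, 0.06) [246.04971396 225.08688588]
(0.488, 0.228, 0.1) [245.16552228 212.51684566]
(0.488, 0.228, 0.13) [244.48610808 202.85800805]
(0.488, 0.228, 0.18) [243.32143298 186.30049792]
```

View pics/g3.png

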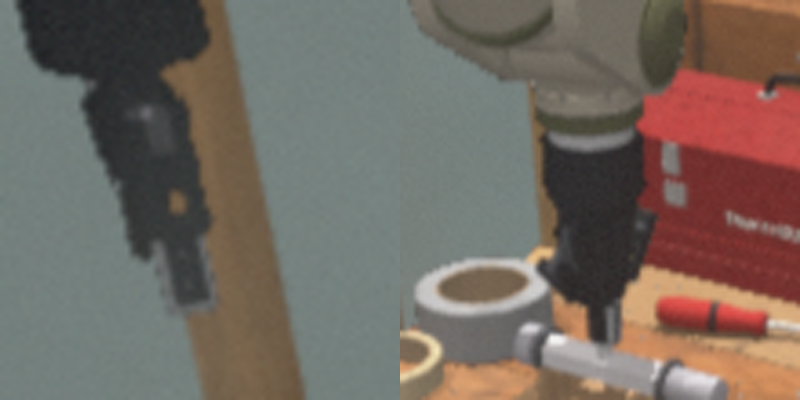

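The fingertips appear about 32 mm higher than the reported TCP, both at the start and now, with the shut tips just on the handle's ridge. I'll open, go lower and feel for contact.

```bash
python3 -m creep '[{"offset":[0,0,0],"angular":[0,0,0]},{"offset":[0,0,0],"angular":[0,0,0]},{"offset":[0,0,0],"angular":[0,0,0]},{"offset":[0,0,0],"angular":[0,0,0]},{"offset":[0,0,0],"angular":[0,0,0]},{"offset":[0,0,0],"angular":[0,0,0]},{"offset":[0,0,-0.4],"angular":[0,0,0]},{"offset":[0,0,-0.4],"angular":[0,0,0]},{"offset":[0,0,-0.4],"angular":[0,0,0]},{"offset":[0,0,0],"angular":[0,0,0]}]' 0 100
python3 -m creep '[{"offset":[0,0,0],"angular":[0,0,0]},{"offset":[0,0,0],"angular":[0,0,0]},{"offset":[0,0,0],"angular":[0,0,0]},{"offset":[0,0,0],"angular":[0,0,0]},{"offset":[0,0,0],"angular":[0,0,0]}]' 1 40
```

```text
clock: 5.3
ee_pos: [0.4876, 0.228, -0.0026]
tcp_rot: [-2.179, -2.261, 0.003]
ft_force: [0.1, -0.7, -0.6]
gripper_width: 0.0851
finger_force: 0.0
clock: 5.92
ee_pos: [0.4876, 0.2281, -0.0011]
tcp_rot: [-2.18, -2.262, 0.001]
ft_force: [-3.1, -0.8, 5.6]
gripper_width: 0.0253
finger_force: 40.5
```

Gripped at 25 mm. I'll raise the grip to 100 N and lift 175 mm to bore height.

```bash
python3 -m creep '[{"offset":[0,0,0],"angular":[0,0,0]},{"offset":[0,0,0],"angular":[0,0,0]},{"offset":[0,0,0.3],"angular":[0,0,0]},{"offset":[0,0,0.7],"angular":[0,0,0]},{"offset":[0,0,1],"angular":[0,0,0]},{"offset":[0,0,1],"angular":[0,0,0]},{"offset":[0,0,1],"angular":[0,0,0]},{"offset":[0,0,1],"angular":[0,0,0]},{"offset":[0,0,1],"angular":[0,0,0]},{"offset":[0,0,1],"angular":[0,0,0]},{"offset":[0,0,0],"angular":[0,0,0]}]' 1 100
python3 -m creep '[{"offset":[0.07,-1,0],"angular":[0,0,0]},{"offset":[0.07,-1,0],"angular":[0,0,0]},{"offset":[0.07,-1,0],"angular":[0,0,0]},{"offset":[0.07,-1,0],"angular":[0,0,0]},{"offset":[0.07,-1,0],"angular":[0,0,0]},{"offset":[0.07,-1,0],"angular":[0,0,0]},{"offset":[0.07,-1,0],"angular":[0,0,0]},{"offset":[0.07,-1,0],"angular":[0,0,0]},{"offset":[0.07,-1,0],"angular":[0,0,0]},{"offset":[0.07,-1,0],"angular":[0,0,0]},{"offset":[0.07,-1,0],"angular":[0,0,0]},{"offset":[0.07,-1,0],"angular":[0,0,0]},{"offset":[0.07,-1,0],"angular":[0,0,0]},{"offset":[0.07,-1,0],"angular":[0,0,0]},{"offset":[0.06,-0.8,0],"angular":[0,0,0]},{"offset":[0,0,0],"angular":[0,0,0]},{"offset":[0,0,0],"angular":[0,0,0]}]'
python3 - <<'E'
from h import *
s=read_state(); print(s["joint_pos"].round(3),s["ee_pos"])
a=cam("scene");b=cam("top"); cv2.imwrite("pics/s1.png",a["pixels"]); cv2.imwrite("pics/t1.png",b["pixels"])
f=lambda i,x,y:cv2.resize(i["pixels"][y:y+50,x:x+100],(800,300),interpolation=cv2.INTER_NEAREST) if 0 else cv2.resize(i["pixels"][y:y+38,x:x+100],(800,300),interpolation=cv2.INTER_CUBIC)
cv2.imwrite("pics/v1.png",np.vstack([f(a,370,190),f(b,345,194)]))
E
```

```text
clock: 7.3
ee_pos: [0.4888, 0.2283, 0.1747]
tcp_rot: [2.179, 2.261, 0.004]
ft_force: [-0.3, 0.2, -4.6]
gripper_width: 0.0239
finger_force: 98.9
clock: 9.43
ee_pos: [0.5139, -0.1413, 0.1731]
tcp_rot: [-2.179, -2.262, 0.0]
ft_force: [-0.9, 0.1, -4.2]
gripper_width: 0.0239
finger_force: 98.8
[-0.491  0.368  1.382  0.     1.392 -0.528] [ 0.51393358 -0.14127029  0.17305492]
```

View pics/v1.png

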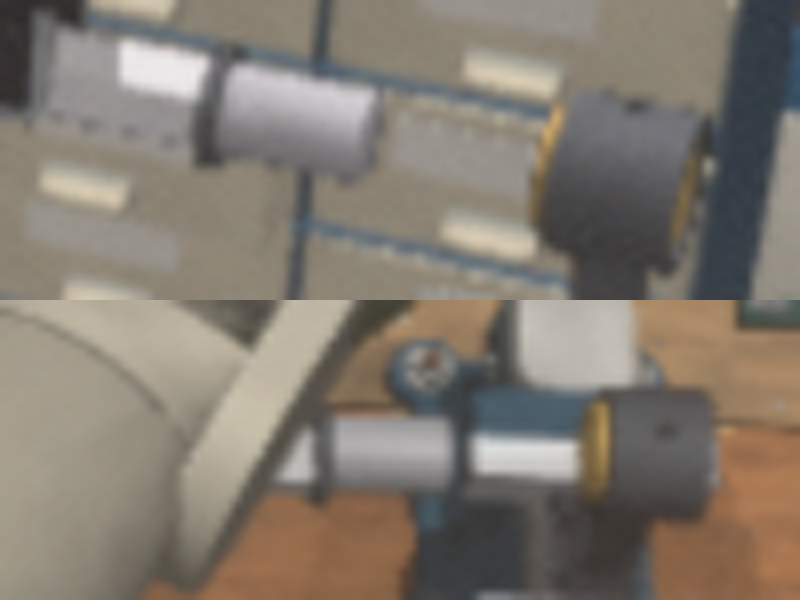

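The crop shows the go plug in scene at (396–417, 199–212), eye centre about (448,212). In top the plug is at (386–401, 208–218), eye about (427,213). They line up in top, but in scene the gauge looks a little high. I'll measure sub-pixel.

```bash
python3 - <<'E'
from h import *
np.set_printoptions(precision=2,suppress=True,linewidth=200)
def edges(img,cols,r0,r1):
    out=[]
    for k in cols:
        v=img[r0:r1,k].astype(float); d=np.linalg.norm(np.diff(v,axis=0),axis=1) if v.ndim==2 else abs(np.diff(v))
        h=len(d)//2
        def pk(d,o):
            i=int(np.argmax(d)); w=d[max(0,i-1):i+2]; idx=np.arange(max(0,i-1),max(0,i-1)+len(w)); return o+ (w*idx).sum()/w.sum()+.5
        out.append((k,pk(d[:h],r0),pk(d[h:],r0+h)))
    return np.array(out)
def fit(n,E):
    o=[]
    for j in(1,2):
        f=np.polyfit(E[:,0],E[:,j],1); r=abs(E[:,j]-np.polyval(f,E[:,0])); k=r<max(.35,np.median(r)*1.5); f=np.polyfit(E[k,0],E[k,j],1); o.append(f)
        print(n,j,"f",f,"n",k.sum(),"at ends",np.polyval(f,E[[0,-1],0]))
    return o
s0,t0,s1,t1=[cv2.imread(f"pics/{n}.png") for n in("scene0","top0","s1","t1")]
S=fit("scene plug",edges(s1,range(400,415),194,217)); P=fit("scene eye",edges(s1,range(441,456),195,229))
T=fit("top plug",edges(t1,range(388,401),203,223)); Q=fit("top eye",edges(t1,range(422,432),200,226))
print(edges(s1,range(441,458),195,229)); print(edges(t1,range(422,432),200,226))
E
```

```text
scene plug 1 f [  0.2  116.33] n 15 at ends [197.68 200.53]
scene plug 2 f [  0.02 197.91] n 11 at ends [205.9  206.18]
scene eye 1 f [  0.11 150.82] n 9 at ends [201.27 202.87]
scene eye 2 f [   0.86 -163.12] n 8 at ends [214.47 226.46]
top plug 1 f [  0.07 180.84] n 10 at ends [207.74 208.57]
top plug 2 f [  0.25 117.88] n 8 at ends [214.7  217.69]
top eye 1 f [  0.01 199.15] n 10 at ends [204.28 204.39]
top eye 2 f [  0.01 217.25] n 6 at ends [221.65 221.74]
[[441.   210.18 222.09]
 [442.   209.69 217.41]
 [443.   200.89 222.37]
 [444.   207.8  214.31]
 [445.   200.73 211.95]
 [446.   200.69 212.39]
 [447.   201.54 212.49]
 [448.   202.43 220.47]
 [449.   202.54 213.47]
 [450.   202.47 227.32]
 [451.   201.73 223.73]
 [452.   202.54 224.53]
 [453.   202.8  224.64]
 [454.   202.85 224.11]
 [455.   202.79 227.38]
 [456.   202.7  227.31]
 [457.   204.58 214.8 ]]
[[422.   204.48 219.25]
 [423.   204.38 218.33]
 [424.   204.26 224.34]
 [425.   204.21 224.12]
 [426.   204.19 221.78]
 [427.   204.14 221.55]
 [428.   204.19 221.76]
 [429.   204.46 221.71]
 [430.   204.48 221.73]
 [431.   204.53 221.76]]
```

```bash
python3 - <<'E'
from h import *
np.set_printoptions(precision=2,suppress=True,linewidth=200)
s0,t0,s1,t1=[cv2.imread(f"pics/{n}.png") for n in("scene0","top0","s1","t1")]
def ext(m,cols):  # soft mask column sums -> subpixel bounds via 0.5 crossing
    o=[]
    for k in cols:
        v=m[:,k]; i=np.where(v>.5)[0]
        if len(i)==0: o.append((k,np.nan,np.nan)); continue
        a,b=i[0],i[-1]; o.append((k,a-(v[a]-.5)/(v[a]-v[a-1]),b+(v[b]-.5)/(v[b]-v[b+1])))
    return np.array(o)
d=lambda a,b,r0,r1:(lambda m:np.pad(np.clip(m/m[6:-6].max(),0,1),((0,0),(0,0))))(np.abs(a[r0:r1].astype(float)-b[r0:r1]).sum(2))
for n,a,b,r0,r1,cols in(("scene",s1,s0,190,222,range(398,418,2)),("top",t1,t0,200,228,range(386,402,2))):
    D=np.abs(a.astype(float)-b).sum(2)
    print(n)
    for k in cols: print(k,D[r0:r1,k].astype(int))
g=cv2.cvtColor(s1,6); print("eye scene gray rows 198-232")
for k in range(438,458,2): print(k,g[198:232,k])
E
```

```text
scene
398 [  2   2  11   5  10  26  40  64  56  41  71  45  26  32  35  28  38  50  70 100  66  14   5   5   3  11   6   6   8   3   3   2]
400 [ 10   5   2   9   0   9  68  54 127 214 196 125  32  42  81  40  30  41  59  75  34   4   3   4   2   4   1   0   4   5   2   8]
402 [  5   4   3   4   4   3  13  19  98 195 219 178  41  40  70  53  27  36  43  44  34   2   6   3   5   5   9   3   1  10   3   5]
404 [  4   4   5   4   1   4   4   1  47 153 234 207 118  35  37  36  30  24  28  34  68  37   6   4   7   2   2   4   2   1   4   1]
406 [  1   4   2   8   3   7   2   2  20 155 236 225 148  39  33  53  57  30  22  28  25  16   0   7   0   2   7  11   2   4   5   2]
408 [  3   0   7  11   2   3  13   4  11  96 210 253 240 254 257 229 198 151 131 120  95  47  15   4   1   0   8   3   1  11   5   1]
410 [  3   3   3   5   4   2   4   9   4  39 228 308 306 254 212 152 111  72  28  22  28  42  26   2   9   6   4   5   3   3   5   5]
412 [  1   3   5   0   6   3   2   6   2   5  77 179 237 225 184 150  95  55  25  30  39  51  68  38   1   5   6   1   3   5   2   2]
414 [  3   1   1   6  
[... 1941 characters left out ...]
131 130 127 110  90 103 117 117 114 110 108  99  93  88  82  80  76  73  71  70  64  68  60  63  63  65  66  66  67  68  67  66  66]
450 [132 130 132 127 110  90 104 115 117 114 112 106 100  98  92  90  81  80  75  73  69  68  64  64  62  62  70  74  76  78  91 145 158 136]
452 [132 133 132 130 126 118 114 116 117 116 112 107 103  99  95  90  87  81  79  74  73  69  66  67  63  64  79 114 130 125 116 163 197 190]
454 [135 132 134 132 132 124 115 115 115 117 116 112 107 101  98  92  92  87  93  94  99  99  94  95  92  81 102 124 126 125 145 185 208 209]
456 [132 133 135 134 130 115 108 114 108  99  88  90  95  91  91  91  89  91  92  86  83  97 109 105 105 109 102  95  89  82 109 170 204 206]
```

Aligned within about 1 mm in both views. Gap to the bush is about 46 mm: advance 40 mm, then creep.

```bash
python3 -m creep '[{"offset":[0.02,-0.5,0],"angular":[0,0,0]},{"offset":[0.02,-0.5,0],"angular":[0,0,0]},{"offset":[0.01,-0.4,0],"angular":[0,0,0]},{"offset":[0.01,-0.2,0],"angular":[0,0,0]},{"offset":[0,0,0],"angular":[0,0,0]},{"offset":[0,0,0],"angular":[0,0,0]}]'
python3 -m creep '[{"offset":[0,-0.06,0],"angular":[0,0,0]},{"offset":[0,-0.06,0],"angular":[0,0,0]},{"offset":[0,0,0],"angular":[0,0,0]}]'
python3 -m creep '[{"offset":[0,-0.06,0],"angular":[0,0,0]},{"offset":[0,-0.06,0],"angular":[0,0,0]},{"offset":[0,0,0],"angular":[0,0,0]}]'
```

```text
clock: 10.28
ee_pos: [0.5156, -0.1816, 0.1735]
tcp_rot: [-2.18, -2.262, -0.0]
ft_force: [0.7, -0.7, -4.5]
gripper_width: 0.0237
finger_force: 98.8
clock: 10.65
ee_pos: [0.5157, -0.1849, 0.1735]
tcp_rot: [2.18, 2.262, 0.0]
ft_force: [0.2, 0.3, -3.9]
gripper_width: 0.024
finger_force: 98.8
clock: 11.02
ee_pos: [0.5157, -0.188, 0.1734]
tcp_rot: [-2.18, -2.262, 0.0]
ft_force: [-0.4, 0.1, -3.4]
gripper_width: 0.024
finger_force: 98.8
```

```bash
for i in 1; do python3 -m creep '[{"offset":[0,-0.06,0],"angular":[0,0,0]},{"offset":[0,-0.06,0],"angular":[0,0,0]},{"offset":[0,0,0],"angular":[0,0,0]}]'; done; python3 -m creep '[{"offset":[0,-0.06,0],"angular":[0,0,0]},{"offset":[0,-0.06,0],"angular":[0,0,0]},{"offset":[0,0,0],"angular":[0,0,0]}]'
```

```text
clock: 11.4
ee_pos: [0.5156, -0.1902, 0.1734]
tcp_rot: [-2.179, -2.261, -0.002]
ft_force: [-0.2, 5.5, -2.4]
gripper_width: 0.024
finger_force: 98.9
clock: 11.78
ee_pos: [0.5161, -0.1942, 0.1737]
tcp_rot: [2.178, 2.261, 0.0]
ft_force: [2.7, 1.1, -3.9]
gripper_width: 0.0239
finger_force: 98.8
```

It touched, then slipped in with a +x side force. I'll shift +x slightly and continue.

```bash
python3 -m creep '[{"offset":[0.02,-0.06,0],"angular":[0,0,0]},{"offset":[0,-0.06,0],"angular":[0,0,0]},{"offset":[0,0,0],"angular":[0,0,0]}]';python3 -c "
from plant import *;s=read_state();print(s['ft_force'],s['moment'])"; python3 -m creep '[{"offset":[0.01,-0.08,0],"angular":[0,0,0]},{"offset":[0,-0.08,0],"angular":[0,0,0]},{"offset":[0,0,0],"angular":[0,0,0]}]';python3 -c "
from plant import *;s=read_state();print(s['ft_force'],s['moment'])"
```

```text
clock: 12.15
ee_pos: [0.5163, -0.1973, 0.1736]
tcp_rot: [2.18, 2.261, -0.0]
ft_force: [2.3, -0.1, -3.4]
gripper_width: 0.0236
finger_force: 98.9
[ 2.34939486 -0.11560004 -3.38126688] [-0.01542958 -0.4093677   0.30919968]
clock: 12.52
ee_pos: [0.5165, -0.2012, 0.1735]
tcp_rot: [2.18, 2.261, -0.0]
ft_force: [2.4, -0.6, -1.3]
gripper_width: 0.0237
finger_force: 98.9
[ 2.38408159 -0.63077868 -1.34045079] [-0.01429456 -0.43040251  0.22621417]
```

```bash
python3 -m creep '[{"offset":[0.02,-0.1,0.03],"angular":[0,0,0]},{"offset":[0,-0.1,0],"angular":[0,0,0]},{"offset":[0,0,0],"angular":[0,0,0]}]';python3 -c "
from plant import *;s=read_state();print(s['ft_force'],s['moment'])"; python3 -m creep '[{"offset":[0.01,-0.1,0.0],"angular":[0,0,0]},{"offset":[0,-0.1,0],"angular":[0,0,0]},{"offset":[0,0,0],"angular":[0,0,0]}]';python3 -c "
from plant import *;s=read_state();print(s['ft_force'],s['moment'])"
```

```text
clock: 12.9
ee_pos: [0.5168, -0.2062, 0.1741]
tcp_rot: [-2.18, -2.262, 0.001]
ft_force: [0.5, -0.5, -3.9]
gripper_width: 0.0237
finger_force: 98.8
[ 0.46305639 -0.47036375 -3.92626963] [-0.01875436 -0.18010265  0.08692798]
clock: 13.28
ee_pos: [0.5171, -0.2111, 0.1742]
tcp_rot: [-2.18, -2.262, 0.0]
ft_force: [0.8, -0.4, -3.6]
gripper_width: 0.0241
finger_force: 98.8
[ 0.78751117 -0.37784523 -3.60772762] [-0.0081415  -0.08581538  0.07237826]
```

Free. Now 16 mm more, then creep to the collar.

```bash
python3 -m creep '[{"offset":[0.01,-0.2,0],"angular":[0,0,0]},{"offset":[0.01,-0.2,0],"angular":[0,0,0]},{"offset":[0.01,-0.16,0],"angular":[0,0,0]},{"offset":[0,0,0],"angular":[0,0,0]}]';python3 -c "
from plant import *;s=read_state();print(s['ft_force'],s['moment'])"; python3 -m creep '[{"offset":[0.0,-0.08,0.0],"angular":[0,0,0]},{"offset":[0,-0.08,0],"angular":[0,0,0]},{"offset":[0,0,0],"angular":[0,0,0]}]';python3 -c "
from plant import *;s=read_state();print(s['ft_force'],s['moment'])"
```

```text
clock: 13.78
ee_pos: [0.5179, -0.2252, 0.1741]
tcp_rot: [-2.181, -2.262, 0.0]
ft_force: [0.7, 0.2, -3.7]
gripper_width: 0.024
finger_force: 98.8
[ 0.67803677  0.16362507 -3.69526214] [ 0.06702396 -0.01635124 -0.03388409]
clock: 14.15
ee_pos: [0.5179, -0.229, 0.1742]
tcp_rot: [-2.18, -2.262, 0.0]
ft_force: [-0.5, -0.1, -3.9]
gripper_width: 0.0237
finger_force: 98.8
[-0.54880195 -0.07323889 -3.9259841 ] [ 0.04637731 -0.02437566 -0.01103799]
```

```bash
python3 -m creep '[{"offset":[0.0,-0.06,0.0],"angular":[0,0,0]},{"offset":[0,-0.06,0],"angular":[0,0,0]},{"offset":[0,0,0],"angular":[0,0,0]}]'; python3 -m creep '[{"offset":[0.0,-0.04,0.0],"angular":[0,0,0]},{"offset":[0,0,0],"angular":[0,0,0]}]'
```

```text
clock: 14.52
ee_pos: [0.5179, -0.2318, 0.1742]
tcp_rot: [-2.18, -2.262, -0.0]
ft_force: [0.7, 1.6, -4.6]
gripper_width: 0.0238
finger_force: 98.8
clock: 14.78
ee_pos: [0.5179, -0.2318, 0.1742]
tcp_rot: [-2.178, -2.261, -0.002]
ft_force: [0.2, 5.7, -2.9]
gripper_width: 0.0236
finger_force: 98.9
```

Collar touches at y = -0.2318, with a stiffness of about 4–5 N/mm. Press 1 mm further and hold.

```bash
python3 -m creep '[{"offset":[0.0,-0.04,0.0],"angular":[0,0,0]},{"offset":[0,0,0],"angular":[0,0,0]},{"offset":[0,0,0],"angular":[0,0,0]},{"offset":[0,0,0],"angular":[0,0,0]}]'; python3 -c "
from plant import *;s=read_state();print(s['ft_force'],s['moment'])"
```

```text
clock: 15.28
ee_pos: [0.5178, -0.2318, 0.1741]
tcp_rot: [-2.177, -2.261, -0.004]
ft_force: [0.9, 9.6, -2.5]
gripper_width: 0.0236
finger_force: 99.1
[ 0.86537466  9.5663736  -2.4826615 ] [ 1.57669244  0.00443948 -0.09903653]
```

Step 1 done: 9.6 N, collar home. Withdraw along the axis, then turn end for end.

```bash
python3 -m creep '[{"offset":[0,0.1,0],"angular":[0,0,0]},{"offset":[-0.01,0.3,0],"angular":[0,0,0]},{"offset":[-0.01,0.3,0],"angular":[0,0,0]},{"offset":[-0.02,0.5,0],"angular":[0,0,0]},{"offset":[-0.02,0.5,0],"angular":[0,0,0]},{"offset":[-0.02,0.6,0],"angular":[0,0,0]},{"offset":[-0.02,0.7,0],"angular":[0,0,0]},{"offset":[-0.02,0.7,0],"angular":[0,0,0]},{"offset":[0,0,0],"angular":[0,0,0]},{"offset":[0,0,0],"angular":[0,0,0]}]'
python3 -m creep '[{"offset":[0,0,0],"angular":[0,0,-1]},{"offset":[0,0,0],"angular":[0,0,-1]},{"offset":[0,0,0],"angular":[0,0,-1]},{"offset":[0,0,0],"angular":[0,0,-1]},{"offset":[0,0,0],"angular":[0,0,-1]},{"offset":[0,0,0],"angular":[0,0,-1]},{"offset":[0,0,0],"angular":[0,0,-1]},{"offset":[0,0,0],"angular":[0,0,-1]},{"offset":[0,0,0],"angular":[0,0,-1]},{"offset":[0,0,0],"angular":[0,0,-1]},{"offset":[0,0,0],"angular":[0,0,-1]},{"offset":[0,0,0],"angular":[0,0,-1]},{"offset":[0,0,0],"angular":[0,0,-1]},{"offset":[0,0,0],"angular":[0,0,-1]},{"offset":[0,0,0],"angular":[0,0,-1]},{"offset":[0,0,0],"angular":[0,0,-1]},{"offset":[0,0,0],"angular":[0,0,-1]},{"offset":[0,0,0],"angular":[0,0,-1]},{"offset":[0,0,0],"angular":[0,0,0]},{"offset":[0,0,0],"angular":[0,0,0]}]'
python3 - <<'E'
from h import *
s=read_state(); print(s["joint_pos"].round(3),s["ee_pos"],s["ft_force"],R.from_rotvec(s["tcp_rot"]).as_matrix()[:,1])
a=cam("scene");b=cam("top"); cv2.imwrite("pics/s2.png",a["pixels"]); cv2.imwrite("pics/t2.png",b["pixels"])
f=lambda i,x,y:cv2.resize(i["pixels"][y:y+38,x:x+100],(800,300),interpolation=cv2.INTER_CUBIC)
cv2.imwrite("pics/v2.png",np.vstack([f(a,370,190),f(b,345,194)]))
E
```

```text
clock: 16.52
ee_pos: [0.515, -0.1414, 0.1742]
tcp_rot: [2.18, 2.262, -0.0]
ft_force: [0.1, 0.0, -3.2]
gripper_width: 0.0237
finger_force: 98.8
clock: 19.02
ee_pos: [0.5149, -0.1417, 0.1742]
tcp_rot: [2.265, -2.177, 0.0]
ft_force: [-0.4, 0.7, -4.4]
gripper_width: 0.0233
finger_force: 98.8
[-0.49   0.369  1.378 -0.     1.395  2.611] [ 0.51491486 -0.14167627  0.17416718] [-0.39203628  0.665301   -4.42880272] [-9.99205130e-01 -3.98635891e-02  4.05861351e-05]
```

View pics/v2.png

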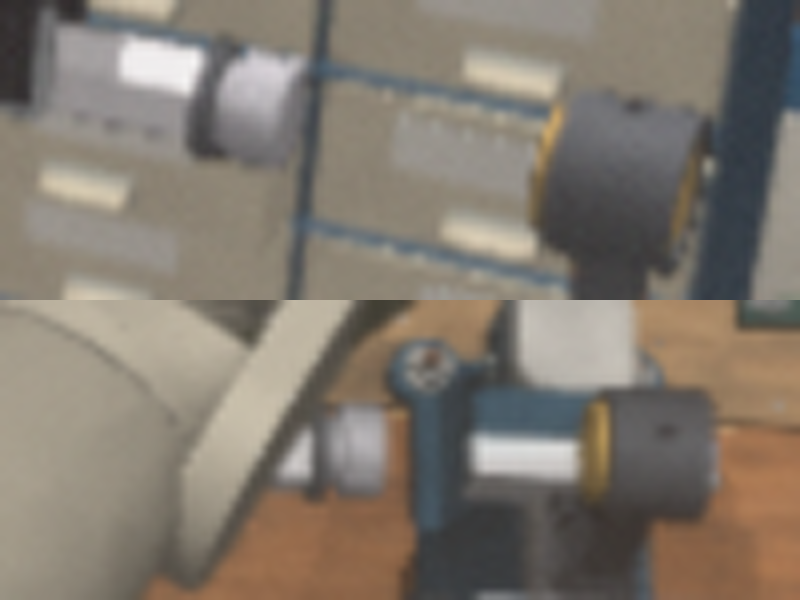

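The picture shows the no-go end facing the bush: scene plug at (397–407), top at (386–393, 250–256 mapped ≈ row 213), level with the eye. Advance 64 mm, then creep.

```bash
python3 -m creep '[{"offset":[0.02,-0.7,0],"angular":[0,0,0]},{"offset":[0.02,-0.7,0],"angular":[0,0,0]},{"offset":[0.02,-0.6,0],"angular":[0,0,0]},{"offset":[0.01,-0.4,0],"angular":[0,0,0]},{"offset":[0,-0.16,0],"angular":[0,0,0]},{"offset":[0,0,0],"angular":[0,0,0]},{"offset":[0,0,0],"angular":[0,0,0]}]'
python3 -m creep '[{"offset":[0,-0.06,0],"angular":[0,0,0]},{"offset":[0,-0.06,0],"angular":[0,0,0]},{"offset":[0,0,0],"angular":[0,0,0]}]'
python3 -m creep '[{"offset":[0,-0.06,0],"angular":[0,0,0]},{"offset":[0,-0.06,0],"angular":[0,0,0]},{"offset":[0,0,0],"angular":[0,0,0]}]'
```

```text
clock: 20.0
ee_pos: [0.5166, -0.205, 0.1743]
tcp_rot: [-2.263, 2.179, 0.0]
ft_force: [-0.6, 0.2, -4.5]
gripper_width: 0.0239
finger_force: 98.8
clock: 20.38
ee_pos: [0.5167, -0.2084, 0.1742]
tcp_rot: [-2.262, 2.18, -0.0]
ft_force: [0.5, -0.4, -3.5]
gripper_width: 0.0239
finger_force: 98.8
clock: 20.75
ee_pos: [0.5167, -0.2115, 0.1742]
tcp_rot: [2.262, -2.18, 0.0]
ft_force: [0.3, 0.1, -4.3]
gripper_width: 0.0237
finger_force: 98.8
```

```bash
python3 -m creep '[{"offset":[0,-0.06,0],"angular":[0,0,0]},{"offset":[0,-0.06,0],"angular":[0,0,0]},{"offset":[0,0,0],"angular":[0,0,0]}]'
```

```text
clock: 21.12
ee_pos: [0.5166, -0.2139, 0.1742]
tcp_rot: [-2.262, 2.179, 0.001]
ft_force: [-1.1, 2.5, -3.2]
gripper_width: 0.0233
finger_force: 98.8
```

```bash
python3 -m creep '[{"offset":[0,-0.04,0],"angular":[0,0,0]},{"offset":[0,0,0],"angular":[0,0,0]}]'
```

```text
clock: 21.38
ee_pos: [0.5166, -0.2139, 0.1741]
tcp_rot: [-2.262, 2.178, 0.003]
ft_force: [-0.0, 8.5, -2.3]
gripper_width: 0.0237
finger_force: 99.1
```

```bash
python3 -m creep '[{"offset":[0,-0.05,0],"angular":[0,0,0]},{"offset":[0,0,0],"angular":[0,0,0]},{"offset":[0,0,0],"angular":[0,0,0]},{"offset":[0,0,0],"angular":[0,0,0]}]'; python3 -m creep '[{"offset":[0,0,0],"angular":[0,0,0]},{"offset":[0,0,0],"angular":[0,0,0]},{"offset":[0,0,0],"angular":[0,0,0]},{"offset":[0,0,0],"angular":[0,0,0]},{"offset":[0,0,0],"angular":[0,0,0]},{"offset":[0,0,0],"angular":[0,0,0]}]'; python3 -c "
from plant import *;s=read_state();print(s['ft_force'],s['moment'])"
```

```text
clock: 21.88
ee_pos: [0.5166, -0.2139, 0.1741]
tcp_rot: [-2.261, 2.176, 0.006]
ft_force: [0.3, 13.8, -1.3]
gripper_width: 0.0238
finger_force: 99.2
clock: 22.62
ee_pos: [0.5165, -0.2139, 0.1741]
tcp_rot: [-2.261, 2.176, 0.006]
ft_force: [0.2, 13.9, -1.8]
gripper_width: 0.0236
finger_force: 99.2
[ 0.16233722 13.89091992 -1.84257695] [ 1.9733356  -0.04466088 -0.1089322 ]
```

The no-go end is refused at 13.9 N for over 1 s. Withdraw and turn back.

```bash
python3 -m creep '[{"offset":[0,0.12,0],"angular":[0,0,0]},{"offset":[0,0.4,0],"angular":[0,0,0]},{"offset":[-0.02,0.8,0],"angular":[0,0,0]},{"offset":[-0.02,0.8,0],"angular":[0,0,0]},{"offset":[-0.02,0.8,0],"angular":[0,0,0]},{"offset":[0,0,0],"angular":[0,0,0]}]'
python3 -m creep '[{"offset":[0,0,0],"angular":[0,0,1]},{"offset":[0,0,0],"angular":[0,0,1]},{"offset":[0,0,0],"angular":[0,0,1]},{"offset":[0,0,0],"angular":[0,0,1]},{"offset":[0,0,0],"angular":[0,0,1]},{"offset":[0,0,0],"angular":[0,0,1]},{"offset":[0,0,0],"angular":[0,0,1]},{"offset":[0,0,0],"angular":[0,0,1]},{"offset":[0,0,0],"angular":[0,0,1]},{"offset":[0,0,0],"angular":[0,0,1]},{"offset":[0,0,0],"angular":[0,0,1]},{"offset":[0,0,0],"angular":[0,0,1]},{"offset":[0,0,0],"angular":[0,0,1]},{"offset":[0,0,0],"angular":[0,0,1]},{"offset":[0,0,0],"angular":[0,0,1]},{"offset":[0,0,0],"angular":[0,0,1]},{"offset":[0,0,0],"angular":[0,0,1]},{"offset":[0,0,0],"angular":[0,0,1]},{"offset":[0,0,0],"angular":[0,0,0]}]'
python3 -m creep '[{"offset":[-0.07,0.9,0],"angular":[0,0,0]},{"offset":[-0.07,0.9,0],"angular":[0,0,0]},{"offset":[-0.07,0.9,0],"angular":[0,0,0]},{"offset":[-0.07,0.9,0],"angular":[0,0,0]},{"offset":[-0.07,0.9,0],"angular":[0,0,0]},{"offset":[-0.07,0.9,0],"angular":[0,0,0]},{"offset":[-0.07,0.9,0],"angular":[0,0,0]},{"offset":[-0.07,0.9,0],"angular":[0,0,0]},{"offset":[-0.07,0.9,0],"angular":[0,0,0]},{"offset":[-0.07,0.9,0],"angular":[0,0,0]},{"offset":[-0.07,0.9,0],"angular":[0,0,0]},{"offset":[-0.07,0.9,0],"angular":[0,0,0]},{"offset":[-0.07,0.9,0],"angular":[0,0,0]},{"offset":[-0.07,0.9,0],"angular":[0,0,0]},{"offset":[-0.07,0.9,0],"angular":[0,0,0]},{"offset":[-0.05,0.9,0],"angular":[0,0,0]},{"offset":[0,0,0],"angular":[0,0,0]},{"offset":[0,0,0],"angular":[0,0,0]}]'
```

```text
clock: 23.38
ee_pos: [0.5151, -0.1418, 0.1745]
tcp_rot: [-2.265, 2.177, -0.0]
ft_force: [0.0, -0.5, -3.6]
gripper_width: 0.0235
finger_force: 98.8
clock: 25.75
ee_pos: [0.5152, -0.1438, 0.1742]
tcp_rot: [2.182, 2.26, -0.0]
ft_force: [-0.6, 0.3, -3.5]
gripper_width: 0.0237
finger_force: 98.8
clock: 28.0
ee_pos: [0.4873, 0.2164, 0.1742]
tcp_rot: [2.181, 2.261, -0.0]
ft_force: [1.2, -0.2, -3.5]
gripper_width: 0.0238
finger_force: 98.8
```

```bash
python3 -m creep '[{"offset":[0.04,0.47,0],"angular":[0,0,0]},{"offset":[0,0,-1],"angular":[0,0,0]},{"offset":[0,0,-1],"angular":[0,0,0]},{"offset":[0,0,-1],"angular":[0,0,0]},{"offset":[0,0,-1],"angular":[0,0,0]},{"offset":[0,0,-1],"angular":[0,0,0]},{"offset":[0,0,-1],"angular":[0,0,0]},{"offset":[0,0,-0.4],"angular":[0,0,0]},{"offset":[0,0,0],"angular":[0,0,0]},{"offset":[0,0,0],"angular":[0,0,0]}]'
python3 -m creep '[{"offset":[0,0,-0.2],"angular":[0,0,0]},{"offset":[0,0,-0.1],"angular":[0,0,0]},{"offset":[0,0,0],"angular":[0,0,0]}]'
```

```text
clock: 29.25
ee_pos: [0.4893, 0.2283, 0.0152]
tcp_rot: [2.18, 2.261, 0.002]
ft_force: [-0.3, 0.6, -3.8]
gripper_width: 0.0239
finger_force: 98.7
clock: 29.62
ee_pos: [0.4886, 0.2281, 0.0066]
tcp_rot: [-2.18, -2.262, 0.0]
ft_force: [-0.3, 0.5, -4.1]
gripper_width: 0.024
finger_force: 98.7
```

```bash
python3 -m creep '[{"offset":[0,0,-0.1],"angular":[0,0,0]},{"offset":[0,0,-0.1],"angular":[0,0,0]},{"offset":[0,0,-0.04],"angular":[0,0,0]},{"offset":[0,0,0],"angular":[0,0,0]}]'; python3 -m creep '[{"offset":[0,0,-0.04],"angular":[0,0,0]},{"offset":[0,0,0],"angular":[0,0,0]}]'
```

```text
clock: 30.12
ee_pos: [0.4886, 0.2281, 0.0006]
tcp_rot: [-2.18, -2.262, 0.0]
ft_force: [-0.0, -0.9, -3.8]
gripper_width: 0.0243
finger_force: 98.7
clock: 30.38
ee_pos: [0.4888, 0.2282, -0.0001]
tcp_rot: [2.18, 2.262, 0.0]
ft_force: [0.1, -0.0, -2.5]
gripper_width: 0.0237
finger_force: 99.1
```

Contact beginning. 1 mm more, then release and rise.

```bash
python3 -m creep '[{"offset":[0,0,-0.04],"angular":[0,0,0]},{"offset":[0,0,0],"angular":[0,0,0]}]'; python3 -m creep '[{"offset":[0,0,0],"angular":[0,0,0]},{"offset":[0,0,0],"angular":[0,0,0]},{"offset":[0,0,0],"angular":[0,0,0]},{"offset":[0,0,0],"angular":[0,0,0]},{"offset":[0,0,0],"angular":[0,0,0]},{"offset":[0,0,0],"angular":[0,0,0]}]' 0 20
python3 -m creep '[{"offset":[0,0,0.3],"angular":[0,0,0]},{"offset":[0,0,0.6],"angular":[0,0,0]},{"offset":[0,0,1],"angular":[0,0,0]},{"offset":[0,0,1],"angular":[0,0,0]},{"offset":[0,0,1],"angular":[0,0,0]},{"offset":[0,0,1],"angular":[0,0,0]},{"offset":[0,0,1],"angular":[0,0,0]},{"offset":[0,0,1],"angular":[0,0,0]},{"offset":[-0.8,0,0],"angular":[0,0,0]},{"offset":[-0.8,0,0],"angular":[0,0,0]},{"offset":[0,0,0],"angular":[0,0,0]},{"offset":[0,0,0],"angular":[0,0,0]}]'
python3 - <<'E'
from h import *
a=cam("scene");b=cam("top")
f=lambda i,x,y:cv2.resize(i["pixels"][y:y+50,x:x+66],(400,300),interpolation=cv2.INTER_NEAREST)
cv2.imwrite("pics/end.png",np.hstack([f(a,217,210),f(b,210,212)]))
s0=cv2.imread("pics/scene0.png"); D=np.abs(a["pixels"].astype(int)-s0).sum(2)
print("diff in gauge box, bystanders:",[(D[r0:r1,c0:c1]>90).sum() for r0,r1,c0,c1 in((212,256,217,283),(190,250,325,395),(265,325,325,365))])
E
```

```text
clock: 30.62
ee_pos: [0.4888, 0.2282, -0.0002]
tcp_rot: [2.179, 2.262, 0.001]
ft_force: [-3.4, -1.2, 7.5]
gripper_width: 0.0238
finger_force: 100.4
clock: 31.38
ee_pos: [0.4887, 0.2281, -0.0013]
tcp_rot: [2.18, 2.262, -0.0]
ft_force: [-0.4, -0.0, 1.5]
gripper_width: 0.0855
finger_force: 0.0
clock: 32.88
ee_pos: [0.4493, 0.2281, 0.1719]
tcp_rot: [2.18, 2.261, 0.002]
ft_force: [-0.0, 0.1, 0.4]
gripper_width: 0.0855
finger_force: 0.0
diff in gauge box, bystanders: [np.int64(175), np.int64(0), np.int64(0)]
```

View pics/end.png

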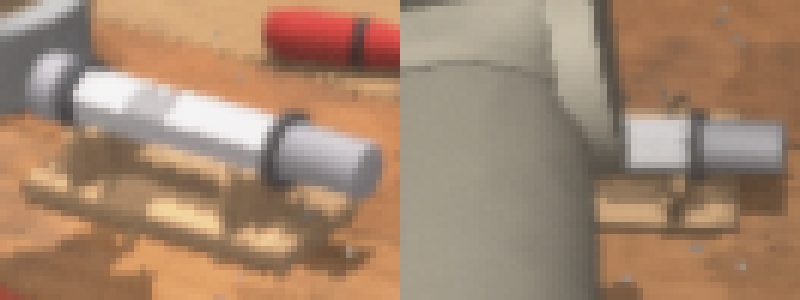

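The gauge lies in both notches exactly as at the start: go tip at scene ≈(279,238), top ≈(273,236). The only differences are the arm's shadow and reflection, and the piston, oil can and wrench are unmoved.

```bash
python3 -c "
from plant import *;print(hand_in())"
```

```text
the job is handed in; nothing more can be done
None
```

The go end went fully home with its collar at 9.6 N, the no-go end was refused at 13.9 N for over a second, the gauge is back in its rest with the bystanders unmoved, and the job was handed in at about 33 s; no verdict came back.

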